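# Hold a backer board flush on a tilted bevel jig

### The job

The bed of the bevel jig has been set to a slope. Pick up the plywood board that has the rectangular grip block by that block, lay it in the middle of the sloping bed and square to it, tilted to match so that its whole underside sits flush, and keep it there with a light steady push (between 5 and 25 N) as if waiting for a clamp. Finish while still gripping the block and pressing the board on the bed; do not ram the bed or change its tilt, and leave the board with the round knob, the battery pack and the wood offcut where they are.

Things in the scene. Friction and masses are not known exactly. Their poses are not given: they have to be found in the camera images.
- board_mid (a point): Middle (28.5 above the underside) of the loose board to be held: plywood 120 (x) x 90 (y) x 12 thick, with a wooden rectangular grip block on the middle of its top, 45 long (x), 26 wide (y, the grasp), 45 high; 57 high in all. z is its upward normal. It starts flat on the bench, block up. 0.1 to 0.2 kg.
- bed_mid (a point): Middle of the top face of the jig's bed, 100 above the bench. Flat bare steel plate 170 (x, up the slope) x 150 (y, level) x 12, no lip. z is the face's outward normal, leaning 0.2 to 0.45 rad from vertical to the low side (bed's -x), which roughly faces the robot. It turns about its y through this point, held by stiff friction (4 N m).
- bed_edge (a point): Middle of the bed's upper edge, on its top face, 85 from the middle along its x. It moves if the tilt is changed. The bed does not give under a push: both boards and bed are hard, so a fraction of a millimetre changes the force by many newtons.
- template_mid (a point): Middle (28.5 above the underside) of the other loose plywood board, also 120 x 90 x 12 but with a round knob 30 across and 45 high. To be left alone.
- battery_mid (a point): Middle of a black tool battery pack, 75 x 110 x 65 high, on the far side of the bench. To be left alone.
- offcut_mid (a point): Middle of a stepped pale wood offcut, 60 x 140 x 55 high, on the far side of the bench. To be left alone.
- jig: Grey cast base of the bevel jig, bolted down, 150 x 190; origin on the bench under the bed's middle. Its two cheeks (50 wide, outer faces 174 apart, pivot caps 186) stand beside the bed and end 10 below the bed's middle.
There are look-alikes about, which are no part of the job. Of the things shaped like the jig, the grey one is meant. Leave any blue look-alike of the part that bears board_mid alone.

How it is judged:
On the way:
1. the right board is lifted clear in the gripper (height (world z) of board_mid above 0.07 m and contact force between the fingers and board above 1 N and contact force between board and bed below 0.1 N), for 0.2 s.
At the end, for the whole second after the job is handed in: The board lies right way up on the bed: its normal within 0.03 rad of the bed's, its sides within 0.12 rad of the bed's, its middle within 15 mm of the bed's middle each way and touching (under 2 mm off); it is pressed on with 4 to 30 N, still held by the fingers at the block, and at rest (angle between the z axis of board_mid and the z axis of bed_mid, either way round below 0.03 rad and angle between the x axis of board_mid and the x axis of bed_mid, either way round below 0.12 rad and x of board_mid in the frame of bed_mid between -0.015 and 0.015 m and y of board_mid in the frame of bed_mid between -0.015 and 0.015 m and z of board_mid in the frame of bed_mid between 0.0255 and 0.0305 m and contact force between board and bed between 4 and 30 N and contact force between the fingers and board above 2 N and distance between the grasp point and board_mid below 0.042 m and linear speed of board below 0.01 m/s); the arm keeps its last pose, push and grip.
It fails at once if the bed is rammed (contact force between anything else and bed above 60 N).
It fails at once if the bed's tilt is changed (distance of bed_edge from where it was at the start of the episode above 0.006 m).
It fails at once if a bystander is disturbed (distance of any of template_mid, battery_mid, offcut_mid from where it was at the start of the episode above 0.02 m).
It also fails if it takes over 45 s, if anything falls off the work surface, if the arm or the gripper's body presses on something with over 40 N, if the wrist force passes 120 N, or if a joint passes its speed limit or range.

### The arm

A 6-joint arm with a two-finger parallel gripper is mounted at the origin on the work surface. World frame = base frame: x ahead of the robot, y to its left, z up, the work surface at z = 0. Lengths are in m, angles in rad, forces in N, time in s.
With the tool pointing down it reaches from about 0.375 to 0.9 m from the base axis. Payload 3.1 kg.
Tool frame: the origin (TCP) lies at the very end of the fingers, on their centre line; the grasp point (between the pads) lies 19 mm behind it (arm.grasp_offset is the distance from the TCP to the grasp point, in m); y points along the fingers, x is the direction in which the jaws open and shut, and the axes are right-handed (so a half turn about y gives the same grasp; the last joint's range is limited). The gripper opens to 85 mm and grips with 20 to 120 N. Pads are 22 mm wide; open, the fingers measure 114 mm over their backs; the gripper's body (76 mm by 85 mm) begins 54 mm behind the grasp point. The pads swing forward as they close: fully open they stand 13 mm farther back than shut.
Start: joints at [1.099, 0.527, 1.433, -0, 1.181, -0.178], TCP at [0.18, 0.598, 0.231] pointing down, gripper open.
Joint ranges: [-3.08, 3.08], [-0.75, 2.2], [0.22, 2.44], [-1.43, 4.57], [0, 2.65], [-2.85, 2.85]. Speed limits (rad/s): [2.79, 2.79, 3.14, 3.14, 3.14, 3.14].

### API

Orientations are given as [roll, pitch, yaw] about the fixed x, y, z axes, in that order (R = Rz(yaw) Ry(pitch) Rx(roll)).
In Python, from cell import arm gives the robot as it stands. Calls block until the motion is done:
- arm.move_pose(position, orientation): joint-space move of the TCP to a pose.
- arm.move_straight(position, ori=None, speed=0.15, until_force=None): straight line of the TCP; ori=None keeps the orientation; speed is the mean speed in m/s. With until_force (N) it stops when the force on the tool has changed by that much, and returns True; else False.
- arm.move_joints(angles): joint-space move.
- arm.open_gripper() and arm.close_gripper(newtons=None): open the fingers fully, or close them until they stop; newtons is the grip in N (None keeps the last).
- arm.wait(seconds).
- arm.inverse_kinematics(position, orientation): joint angles nearest the present ones, or None.
- arm.state(): the state.
- arm.camera(name): name is "scene" or "top"; returns a dict with "image" (420x560x3 uint8, blue, green, red), "z_map" (420x560 float32, m along the optical axis (not along the pixel's ray), 0 where there is no reading), "K" (3x3 intrinsics, pixels), "world_to_cam" (4x4, takes a point from world to camera coordinates). Camera axes: x right, y up, looking along -z (the intrinsics and any distortion apply to the point x, -y, -z); pixel columns grow to the right and rows downward; lengths in m; the calibration is good to about 2 mm. A picture is of the moment at which its call begins.
A pose or a line that the arm cannot do raises arm.IKError and nothing moves.
- arm.close_job(): hands the job in, once; it reports no verdict.
Trained networks look in the newest picture that a camera, given by its name, has taken for a name from the list of things; names that differ only in an ending like _2 or _b are one class to them, and where a whole thing is asked for, a point or a joint stands for the part that bears it (a point fixed in the world has none). Each returns a list of dicts, best first, with "p" (0 to 1); they miss things now and then, are a little off and sometimes report something else, mostly with a low value. They report only what shows in the picture. A call takes as long as a camera call. They do not tell look-alikes from the thing itself.
- arm.cut_out(thing, camera): "pixels" (420x560 bool, what is visible of it) and "pixel" ([column, row] in pixels, amid what is visible of it).
- arm.landmark_of(thing, camera): "pixel" ([column, row] in pixels: a listed point, or the origin of a listed thing).
The state is a dict: "time": time; "q": joint angles; "dq": joint speeds; "effort": joint torques, N m; "eef_pos": TCP position; "orientation": TCP orientation; "contact_force": force on the tool from outside, world axes, zero at the start; "torque": the same for the moment, N m; "grip_width": opening from 0.0 (shut) to 1.0 (fully open).
Only numpy, scipy, OpenCV 4.12 (cv2) and the standard library are available. Lean on these libraries where they do the work, as an engineer would, in place of code of your own. Each camera call takes 0.05 s, during which the arm holds its last target.

## Working session

There is one attempt and no reset: what is moved stays moved. The work goes in short steps, each a Python script; the robot and the scene stay as the last script left them, time stands still between calls to the robot, and variables do not carry over. Pictures are saved under pics/ and viewed, and the job is handed in when it is done.

```bash
mkdir -p pics; ls
cat > h.py <<'E'
import numpy as np, cv2
from cell import arm
def deproj(c,u,v,z):
    K=c["K"];x=(u-K[0,2])*z/K[0,0];y=(v-K[1,2])*z/K[1,1]
    p=np.stack([x,-y,-z,np.ones_like(z)],-1)
    return (p@np.linalg.inv(c["world_to_cam"]).T)[...,:3]
def cloud(c):
    z=c["z_map"].astype(float);v,u=np.mgrid[:z.shape[0],:z.shape[1]]
    P=deproj(c,u.astype(float),v.astype(float),z);P[z<=0]=np.nan
    return P
def proj(c,p):
    q=c["world_to_cam"]@np.append(p,1);K=c["K"]
    return np.array([K[0,0]*q[0]/-q[2]+K[0,2],K[1,1]*-q[1]/-q[2]+K[1,2]])
E
python3 - <<'E'
from h import *
for n in("scene","top"):
    c=arm.camera(n);cv2.imwrite(f"pics/{n}0.png",c["image"]);print(n,c["K"].tolist(),c.keys())
    P=cloud(c);np.save(f"P_{n}.npy",P)
    for t in("board_mid","template_mid","bed_mid","bed_edge","jig","battery_mid","offcut_mid"):
        for d in arm.landmark_of(t,n)[:4]:
            u,v=np.round(d["pixel"]).astype(int); w=P[v,u] if 0<=v<420 and 0<=u<560 else None
            print(t,d["p"],(u,v),w)
print(arm.state())
E
```

```text
pics
scene [[394.9092094797987, 0.0, 278.3727204730295], [0.0, 394.9092094797987, 217.84565792678526], [0.0, 0.0, 1.0]] dict_keys(['image', 'z_map', 'K', 'world_to_cam'])
board_mid 0.81 (np.int64(283), np.int64(183)) [0.35741951 0.03326912 0.04507689]
board_mid 0.57 (np.int64(308), np.int64(228)) [ 0.56084245 -0.03312368  0.04631755]
board_mid 0.53 (np.int64(259), np.int64(277)) [ 0.5958471  -0.23207914  0.01614724]
template_mid 0.61 (np.int64(382), np.int64(189)) [0.57109569 0.26626758 0.03855383]
bed_mid 0.85 (np.int64(92), np.int64(240)) [ 0.27915392 -0.54316791  0.10122842]
bed_mid 0.66 (np.int64(243), np.int64(258)) [ 0.57665588 -0.26197745  0.10062014]
bed_mid 0.62 (np.int64(195), np.int64(204)) [ 0.32522172 -0.26056464  0.10025611]
bed_edge 0.71 (np.int64(206), np.int64(217)) [ 0.39136879 -0.26220999  0.10049063]
bed_edge 0.57 (np.int64(105), np.int64(260)) [ 0.36636793 -0.53993608  0.10043719]
bed_edge 0.56 (np.int64(258), np.int64(274)) [ 0.65429897 -0.26904179  0.12213802]
jig 0.9 (np.int64(202), np.int64(226)) [ 0.3356804  -0.25872037  0.015847  ]
jig 0.68 (np.int64(107), 
[... 1732 characters left out ...]
t64(134)) [ 0.74259486 -0.16930862  0.03556636]
{'time': 0.8, 'q': array([ 1.09951828e+00,  5.27468351e-01,  1.43267240e+00, -1.65379183e-05,
        1.18141044e+00, -1.78501976e-01]), 'dq': array([ 0.00038541,  0.0001898 , -0.00153047, -0.00053181, -0.00021678,
        0.00024634]), 'effort': array([-2.96559701e-04, -4.42255282e+01, -1.78414911e+01, -1.70954891e-04,
        7.09181422e-04, -9.53978912e-06]), 'eef_pos': array([0.18035474, 0.59840157, 0.23133867]), 'orientation': array([-1.57081874e+00, -3.80782993e-05,  1.27802653e+00]), 'contact_force': array([ 0.33029646, -0.04170374, -0.14650177]), 'torque': array([ 0.00611909, -0.01878092, -0.01012805]), 'grip_width': 1.0020576431301298}
```

View pics/scene0.png

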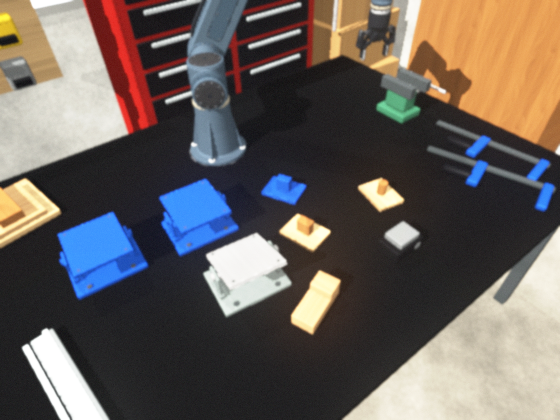

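View pics/top0.png

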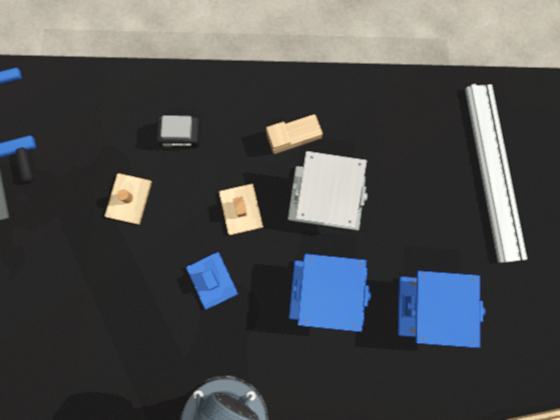

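The pictures show the following (pixels are in the top picture):
- **Boards:** the plywood board with the rectangular block is at (239,207). The blue look-alike is at (211,279), and the plywood board with the round knob is at (127,198).
- **Jigs:** the grey one is at (329,189). The blue ones are at (331,293) and (446,305).

The plywood board at (239,207) and the grey jig at (329,189) fit the description. Next I'll enlarge and measure them.

Run:
```python
from h import *
I=cv2.imread("pics/top0.png");S=cv2.imread("pics/scene0.png")
a=cv2.resize(I[140:245,95:265],None,fx=4,fy=4,interpolation=cv2.INTER_CUBIC)
cv2.imwrite("pics/crop1.png",a)
for n in("top","scene"):
    c=arm.camera(n);P=cloud(c);im=c["image"]
    for t,tgt in(("bed_mid",(.57,-.26)),("board_mid",(.55,-.03))):
        for d in arm.cut_out(t,n):
            m=d["pixels"]&np.isfinite(P[...,0]);w=np.median(P[m],0)
            if np.hypot(*(w[:2]-tgt))>.09: continue
            print(n,t,d["p"],d["pixel"],m.sum(),w)
            np.save(f"m_{n}_{t}.npy",d["pixels"])
            if t=="bed_mid":
                e=cv2.erode(m.astype(np.uint8),np.ones((5,5)))>0
                Q=P[e]
                A=np.c_[Q[:,:2],np.ones(len(Q))];k=np.ones(len(Q),bool)
                for _ in range(8):
                    s=np.linalg.lstsq(A[k],Q[k,2],rcond=None)[0];r=Q[:,2]-A@s;k=abs(r)<max(2*r[k].std(),.002)
                nn=np.array([-s[0],-s[1],1]);nn/=np.linalg.norm(nn)
                print("plane",s,"n",nn,"tilt",np.arccos(nn[2]),"az",np.arctan2(nn[1],nn[0]),k.sum(),len(k),r[k].std())
                # on-plane pixels
                R=P[...,2]-(P[...,:2]@s[:2]+s[2])
                g=(abs(R)<.006)&(cv2.dilate(d["pixels"].astype(np.uint8),np.ones((9,9)))>0)
                # face points in plane coords, min area rect
                x=-np.array([nn[0],nn[1],0]);x-=nn*(x@nn);x/=np.linalg.norm(x);y=np.cross(nn,x)
                o=Q[k].mean(0);F=(P[g]-o)@np.c_[x,y]
                rc=cv2.minAreaRect(F.astype(np.float32)*1000);print("rect",rc,"centre",o+np.c_[x,y]@(np.array(rc[0])/1000))
            else:
                z=P[...,2]
                for lo,hi in((.005,.02),(.048,.068)):
                    g=d["pixels"]&(z>lo)&(z<hi)
                    F=P[g][:,:2];rc=cv2.minAreaRect((F*1000).astype(np.float32));print("z",lo,g.sum(),np.median(P[g][:,2]) ,rc,F.mean(0))
```

```text
top bed_mid 0.76 [329.3, 186.3] 3959 [ 0.57509192 -0.25903012  0.09959322]
plane [ 0.33308043 -0.04449568 -0.10343621] n [-0.3157306   0.04217794  0.94791097] tilt 0.3241839818613391 az 3.008790530538064 2670 3057 0.001728111216587496
rect ((1.22320556640625, 0.8000259399414062), (170.08932495117188, 171.87525939941406), 0.048962585628032684) centre [ 0.57412343 -0.25797464  0.09927574]
top board_mid 0.76 [238.8, 208.6] 1408 [ 0.53351032 -0.02850187  0.0113893 ]
z 0.005 1197 0.010922578487641665 ((537.31103515625, -27.012367248535156), (119.5341796875, 87.95956420898438), 14.310757637023926) [ 0.53536797 -0.02703162]
z 0.048 175 0.05596733910018803 ((538.0996704101562, -27.65243148803711), (45.435977935791016, 25.713003158569336), 15.675935745239258) [ 0.5376189  -0.02790388]
scene bed_mid 0.57 [243.0, 262.4] 2464 [ 0.58993673 -0.26201273  0.10561082]
plane [ 0.33106734 -0.04385232 -0.10090644] n [-0.31401906  0.04159415  0.94850512] tilt 0.3223135406255442 az 3.009901862853781 1575 1678 0.000894595832012366
rect ((-15.807342529296875, 4.259925842285156), (174.0614471435547, 173.18739318847656), 0.2195415049791336) centre [ 0.57435296 -0.25750924  0.10053544]
scene board_mid 0.68 [304.8, 233.8] 1021 [ 0.55248415 -0.03670972  0.01287076]
z 0.005 741 0.012227559247034336 ((539.0413818359375, -26.481609344482422), (121.11653137207031, 92.56794738769531), 14.188788414001465) [ 0.54868804 -0.03418059]
z 0.048 130 0.05645281539736785 ((539.7416381835938, -26.474884033203125), (44.79375076293945, 28.445968627929688), 16.20802116394043) [ 0.54116071 -0.02828444]
```

View pics/crop1.png

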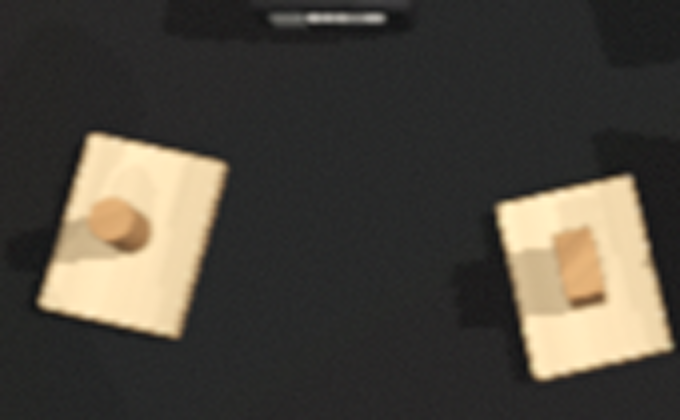

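The enlarged crop confirms that the right-hand board carries the rectangular block and the left-hand one the round knob. Board sizes check out: 120x90, block 45x26, top at 56 mm. The bed is 170 mm long with its middle at z≈0.100, tilt 0.323, and up-slope azimuth -0.132. Both cameras agree on these, so I'll plan the poses.

```bash
cat >> h.py <<'E'
from scipy.spatial.transform import Rotation as Ro
BO=np.array([.5385,-.0268]);BYAW=.253
BED=np.array([.5742,-.2578,.100]);YAW=-.132;TILT=.323
n=np.array([-np.sin(TILT)*np.cos(YAW),-np.sin(TILT)*np.sin(YAW),np.cos(TILT)])
bx=np.array([np.cos(TILT)*np.cos(YAW),np.cos(TILT)*np.sin(YAW),np.sin(TILT)]);by=np.cross(n,bx)
def tool(x,y,z,s): # board axes -> tool rpy
    xt=s*y;yt=-z
    return Ro.from_matrix(np.c_[xt,yt,np.cross(xt,yt)]).as_euler("xyz")
def pickori(s,yaw=BYAW): return tool(None,np.array([-np.sin(yaw),np.cos(yaw),0]),np.array([0,0,1.]),s)
def bedori(s): return tool(bx,by,n,s)
E
python3 - <<'E'
from h import *
print(arm.grasp_offset)
for s in(1,-1):
    print(s,pickori(s),bedori(s))
    print(arm.inverse_kinematics([*BO,.15],pickori(s)),arm.inverse_kinematics([*BO,.018],pickori(s)))
    for h in(.15,.10,.018): print(h,arm.inverse_kinematics(BED+h*n,bedori(s)))
E
```

```text
0.0187
1 [-1.57079633  0.          1.82379633] [-1.89379633  0.          1.43879633]
[-2.57082920e-01  5.27072773e-01  1.72664701e+00 -4.44089210e-16
  8.87872866e-01 -2.08087925e+00] [-2.57082920e-01  7.53626679e-01  1.79246123e+00 -4.44089210e-16
  5.95504749e-01 -2.08087925e+00]
0.15 [-0.73003091  0.35996211  1.75685287  0.25911512  0.77185607 -2.33208941]
0.1 [-0.71204422  0.44853732  1.77211946  0.28473843  0.66783374 -2.35265422]
0.018 [-0.68467628  0.60077479  1.77175839  0.34383866  0.51703272 -2.40179135]
-1 [-1.57079633  0.         -1.31779633] [-1.24779633  0.         -1.70279633]
[-0.25708292  0.52707277  1.72664701  0.          0.88787287  1.06071341] [-2.57082920e-01  7.53626679e-01  1.79246123e+00 -4.44089210e-16
  5.95504749e-01  1.06071341e+00]
0.15 [-0.73003091  0.35996211  1.75685287  0.25911512  0.77185607  0.80950325]
0.1 [-0.71204422  0.44853732  1.77211946  0.28473843  0.66783374  0.78893844]
0.018 [-0.68467628  0.60077479  1.77175839  0.34383866  0.51703272  0.7398013 ]
```

Run:
```python
from h import *
o=pickori(-1)
arm.open_gripper()
arm.move_pose([*BO,.18],o)
arm.move_straight([*BO,.06],speed=.15)
arm.wait(.2);s=arm.state();f0=s["contact_force"]
r=arm.move_straight([*BO,.018],speed=.06,until_force=6)
s=arm.state();print(r,s["time"],s["eef_pos"],f0,s["contact_force"])
for n in("top","scene"):
    c=arm.camera(n);p=proj(c,[*BO,.04]).astype(int);print(p)
    cv2.imwrite(f"pics/{n}1.png",cv2.resize(c["image"][max(p[1]-70,0):p[1]+70,p[0]-90:p[0]+90],None,fx=4,fy=4))
```

```text
False 5.875 [ 0.53860122 -0.02680158  0.0179726 ] [-0.56256638 -0.25451785 -0.0560337 ] [ 0.79051846 -0.20759849  0.51415869]
[239 206]
[304 224]
```

View pics/scene1.png

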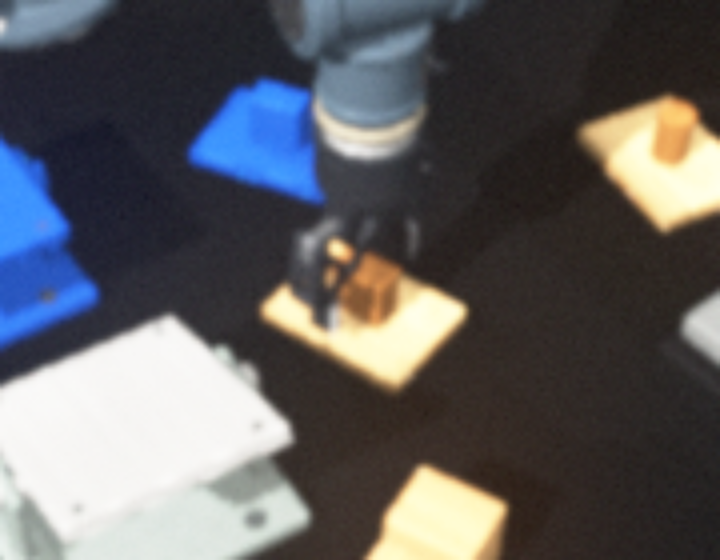

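The fingers straddle the block, which is near (370,290) in the crop, and there was no contact on the way down. I'll grip and lift.

Run:
```python
from h import *
arm.close_gripper(60);arm.wait(.2)
s=arm.state();print(s["grip_width"],s["contact_force"])
arm.move_straight([*BO,.21],speed=.12);arm.wait(.3)
s=arm.state();print(s["time"],s["grip_width"],s["contact_force"],s["eef_pos"])
arm.move_pose(BED+.15*n,bedori(-1));arm.wait(.3)
s=arm.state();print(s["time"],s["contact_force"],s["torque"],s["eef_pos"],s["orientation"]-bedori(-1))
for nm in("top","scene"):
    c=arm.camera(nm);cv2.imwrite(f"pics/{nm}2.png",c["image"])
c=arm.camera("scene");P=cloud(c)
for d in arm.cut_out("board_mid","scene"):
    w=np.nanmedian(P[d["pixels"]],0);print(d["p"],d["pixel"],w)
    if np.linalg.norm(w-(BED+.15*n))<.08: np.save("m3.npy",d["pixels"]);np.save("P3.npy",P)
```

```text
0.2959702015324002 [-0.53483298  1.39642518  4.51481584]
8.8 0.29556228177903276 [-0.15694876 -0.30911154 -2.08170719] [ 0.53839425 -0.02678481  0.20967312]
10.0083 [ 0.23785808 -0.63975131 -2.02154397] [ 0.06068522  0.21223227 -0.01751711] [ 0.52748378 -0.25020933  0.24206316] [-0.00043352  0.0003341   0.00231836]
0.85 [230.8, 210.1] [ 0.54581541 -0.26089093  0.24905854]
0.8 [282.2, 189.8] [0.36011539 0.03321702 0.01291991]
```

View pics/scene2.png

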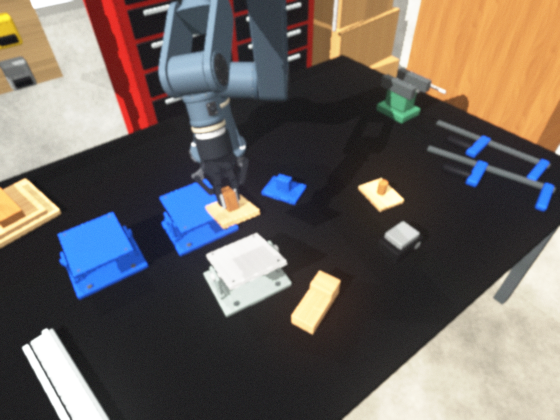

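The board hangs in the gripper at (232,210), above the bed at (246,258). I'll measure its actual tilt and position in the hand, and refit the bed.

```bash
cat >> h.py <<'E'
def held(P,T):
    """plate top face of held board: points in nominal board frame (origin: underside middle, at TCP-0.018n)"""
    F=(P-T)@np.c_[bx,by,n]
    with np.errstate(invalid="ignore"):
        m=(abs(F[...,0])<.075)&(abs(F[...,1])<.06)&(abs(F[...,2]-.012)<.008)
    Q=F[m];k=np.ones(len(Q),bool);A=np.c_[Q[:,:2],np.ones(len(Q))]
    for _ in range(8):
        s=np.linalg.lstsq(A[k],Q[k,2],rcond=None)[0];r=Q[:,2]-A@s;k=abs(r)<max(2*r[k].std(),.0015)
    return s,k.sum(),len(k),r[k].std(),cv2.minAreaRect((Q[k][:,:2]*1000).astype(np.float32)),m
def bedfit(P):
    F=(P-BED)@np.c_[bx,by,n]
    with np.errstate(invalid="ignore"):
        m=(abs(F[...,0])<.08)&(abs(F[...,1])<.07)&(abs(F[...,2])<.012)
    Q=F[m];k=np.ones(len(Q),bool);A=np.c_[Q[:,:2],np.ones(len(Q))]
    for _ in range(8):
        s=np.linalg.lstsq(A[k],Q[k,2],rcond=None)[0];r=Q[:,2]-A@s;k=abs(r)<max(2*r[k].std(),.0015)
    return s,k.sum(),len(k)
E
python3 - <<'E'
from h import *
for i in range(3):
  for nm in("scene","top")[:1 if i else 2]:
    c=arm.camera(nm);P=cloud(c)
    print(nm,"bed dz/dx,dz/dy,z0",bedfit(P))
    h=held(P,arm.state()["eef_pos"]-.018*n);print("  held",h[:5])
    if i==0 and nm=="scene":
        im=c["image"].copy();im[h[5]]=(0,0,255);cv2.imwrite("pics/held.png",cv2.resize(im[150:320,160:330],None,fx=3.5,fy=3.5))
E
```

```text
scene bed dz/dx,dz/dy,z0 (array([-2.27877654e-05,  2.16197148e-04,  4.82567068e-04]), np.int64(1705), 1944)
  held (array([0.00103228, 0.00041859, 0.01184137]), np.int64(603), 776, np.float64(0.0006316486600098618), ((1.2077980041503906, -1.1979408264160156), (124.8277587890625, 90.82038879394531), 0.5640640258789062))
top bed dz/dx,dz/dy,z0 (array([ 0.00051181,  0.00060283, -0.00074626]), np.int64(804), 935)
  held (array([-0.00371447, -0.00764474,  0.0109827 ]), np.int64(336), 393, np.float64(0.0014139296728636842), ((0.4865608215332031, -1.9745063781738281), (89.91535186767578, 120.2149658203125), 89.81103515625))
scene bed dz/dx,dz/dy,z0 (array([-0.00019789,  0.00088572,  0.00044928]), np.int64(1722), 1943)
  held (array([-0.00030624,  0.00154857,  0.01194746]), np.int64(590), 784, np.float64(0.0006313974010097064), ((1.2490806579589844, -1.1190948486328125), (90.11419677734375, 121.67437744140625), 89.86918640136719))
scene bed dz/dx,dz/dy,z0 (array([ 0.00045264, -0.00033034,  0.00039676]), np.int64(1726), 1932)
  held (array([ 0.0016863 , -0.00123492,  0.01184198]), np.int64(597), 779, np.float64(0.0006388473188937067), ((0.4380645751953125, -1.2342262268066406), (126.14253234863281, 90.36676025390625), 0.491195946931839))
```

View pics/held.png

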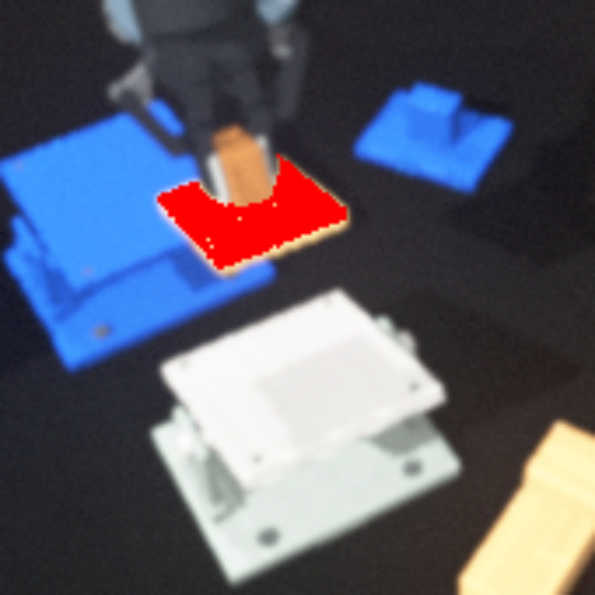

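The held board is within 2 mrad of parallel to the bed and about 1 mm off centre. I'll approach along the bed normal, with the last stretch slow and stopping on force.

Run:
```python
from h import *
arm.move_straight(BED+.026*n,bedori(-1),speed=.1);arm.wait(.4)
s=arm.state();f0=s["contact_force"];t0=s["torque"];np.save("f0.npy",f0);print(s["time"],f0,f0@n,(s["eef_pos"]-BED)@np.c_[bx,by,n])
r=arm.move_straight(BED+.013*n,speed=.004,until_force=6)
for i in range(3):
    s=arm.state();df=s["contact_force"]-f0;print(r,s["time"],(s["eef_pos"]-BED)@np.c_[bx,by,n],df@np.c_[bx,by,n],s["torque"]-t0);arm.wait(.2)
```

```text
12.2 [ 0.46189096 -0.7137689  -1.22406938] -1.3359234112349154 [ 9.89992249e-05 -5.55701219e-05  2.61973238e-02]
True 14.0917 [-2.37240617e-05 -2.73294663e-06  1.84120715e-02] [0.8224103  0.65697202 5.52290087] [-0.06264138 -0.23132889  0.02886201]
True 14.2917 [-2.37925117e-05 -9.64294531e-06  1.83930855e-02] [0.59255031 0.96909139 7.10730201] [-0.07372593 -0.22919269 -0.0092177 ]
True 14.4917 [7.82284805e-07 1.76843720e-06 1.84276569e-02] [0.86041837 0.90688424 6.87140682] [-0.04463146 -0.19653747  0.0298264 ]
```

Run:
```python
from h import *
f0=np.load("f0.npy");B=np.c_[bx,by,n]
# commanded stop unknown: re-command from measured height, creep in small steps
h=(arm.state()["eef_pos"]-BED)@n
for i in range(12):
    h-=.0001
    arm.move_straight(BED+h*n,speed=.004);arm.wait(.25)
    s=arm.state();F=(s["contact_force"]-f0)@B
    print(round(h,5),((s["eef_pos"]-BED)@n).round(5),F.round(2),(s["torque"]@B).round(3))
    if F[2]>11: break
arm.wait(.4);s=arm.state();print(s["time"],((s["contact_force"]-f0)@B))
for nm in("scene","scene","top"):
    c=arm.camera(nm);P=cloud(c);hh=held(P,BED);print(nm,hh[:5])
    cv2.imwrite(f"pics/{nm}4.png",c["image"])
    bf=(P-BED)@B
    m=(abs(bf[...,2])<.004)&(abs(bf[...,0])<.09)&(abs(bf[...,1])<.08);Q=bf[m];print(" bed", len(Q),np.linalg.lstsq(np.c_[Q[:,:2],np.ones(len(Q))],Q[:,2],rcond=None)[0])
im=cv2.imread("pics/scene4.png");cv2.imwrite("pics/s4.png",cv2.resize(im[180:320,160:330],None,fx=4,fy=4))
```

```text
0.0183 0.01843 [0.28 1.29 6.99] [-0.176  0.049  0.008]
0.0182 0.01843 [-1.25  0.43  7.8 ] [-0.206  0.073  0.02 ]
0.0181 0.01842 [-1.06  1.17  8.67] [-0.164  0.083  0.009]
0.018 0.0184 [-1.18  2.01  9.9 ] [-0.184  0.101  0.004]
0.0179 0.0184 [-1.14  1.65  9.15] [-0.214  0.137  0.041]
0.0178 0.01841 [-1.04  0.54 10.9 ] [-0.191  0.147  0.025]
0.0177 0.01838 [-2.37  1.13 11.52] [-0.206  0.117  0.034]
18.9083 [-2.317824    2.63218835 10.82905956]
scene (array([-0.0002569 ,  0.0039984 ,  0.01233842]), np.int64(587), 788, np.float64(0.0007527570219659972), ((1.2087745666503906, -1.4352684020996094), (90.32374572753906, 123.52915954589844), 89.72367095947266))
 bed 1218 [-0.00214786  0.000532    0.00032586]
scene (array([-0.00338667,  0.00194252,  0.01259005]), np.int64(597), 789, np.float64(0.0007218745539135018), ((2.302783966064453, -1.9907798767089844), (90.67591857910156, 122.4752197265625), 88.971923828125))
 bed 1232 [-0.00233682  0.00055383  0.00030995]
top (array([0.02280143, 0.0110677 , 0.01026986]), np.int64(172), 223, np.float64(0.0013269267873342362), ((43.28099060058594, -1.6292800903320312), (44.53361129760742, 90.99608612060547), 7.440088748931885))
 bed 967 [ 0.00013132 -0.00180895 -0.00051881]
```

View pics/s4.png

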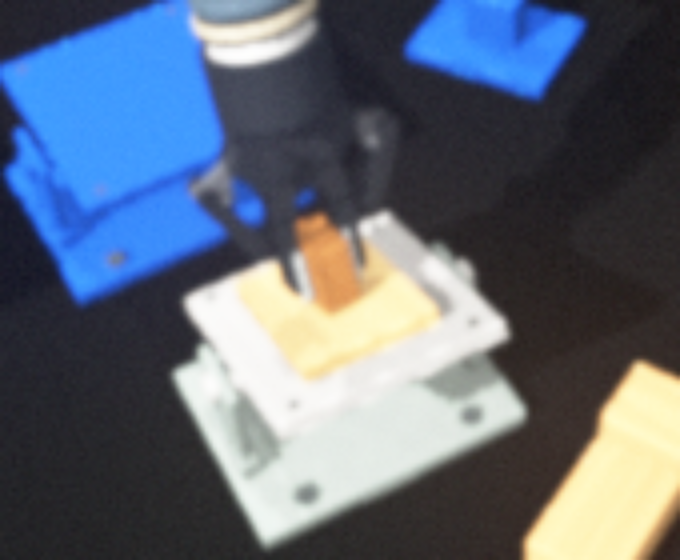

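The board lies flush and centred on the grey bed at (335,295) in the crop, and the bed's tilt hasn't changed. I'll check that the push is steady and the bystanders haven't moved, then hand in.

Run:
```python
from h import *
f0=np.load("f0.npy");B=np.c_[bx,by,n]
L=[]
for i in range(8):
    arm.wait(.15);s=arm.state();L.append(round(((s["contact_force"]-f0)@n),2))
print(L,s["time"],s["grip_width"],(s["eef_pos"]-BED)@B)
c=arm.camera("scene")
P0=np.load("P_scene.npy");P=cloud(c)
for t in("template_mid","battery_mid","offcut_mid"):
    print(t,[(d["p"],d["pixel"]) for d in arm.landmark_of(t,"scene")[:1]])
F=np.array(L)
if 6<F.min() and F.max()<20: arm.close_job();print("closed",arm.state()["time"])
```

```text
[np.float64(11.28), np.float64(11.69), np.float64(10.74), np.float64(10.96), np.float64(11.56), np.float64(11.81), np.float64(11.9), np.float64(11.34)] 20.2583 0.30110174305331316 [-3.05920046e-05  1.95190788e-05  1.84026466e-02]
template_mid []
battery_mid [(0.95, [396.3, 241.0])]
offcut_mid [(0.56, [316.2, 304.5])]
the job is handed in; nothing more can be done
the job is handed in; nothing more can be done
```

I gripped the plywood board by its rectangular block at 60 N, lifted it, and laid it on the grey jig's bed. I handed in at about 20 s of the 45 s allowed, still gripping the block and pressing the board down. The hand-in gives no verdict, so these are my own last checks:

- **Push:** steady at 10.7 to 11.9 N over 1.2 s.
- **Position:** about 1 to 2 mm off the bed's middle each way, and square to within about 0.02 rad.
- **Flushness:** within about 4 mrad of the bed according to the scene camera. The top camera gave about 0.025 rad, but it saw only half of the board, so I did not rely on that figure.
- **Bed tilt:** the refitted plane matches the first one to about 2 mrad.
- **Bystanders:** the battery pack and offcut showed no real movement (within about 4 pixels of the first picture). The network did not find the knob board in the last picture. In the picture taken with the board held above the bed, it had not visibly moved, and the arm did not go near it after that.

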